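Lock off the air and pull the push-fit tubes

TASK

Shut the air off for the sole press: set the valve's red lever straight up, then take the yellow lock-out plate off the stand's hook and hang it freely on the valve's hook. Only then release every tube from the air strip, pressing its blue collet ring down while pulling the tube out, and lay all the tubes down inside the grey tray. Leave the lever up, the plate hanging and the other things on the bench undisturbed.

Things in the scene. Friction and masses are not known exactly. Their poses are not given: they have to be found in the camera images.
- lever (a joint): Angle (rad) of the air valve's lever: 0 = straight up, positive = leaning towards the valve's own -x (the robot's side), limits -1.1 to 1.1. It stays where it is left (friction 0.15 N m, about 2 N at the knob). At the start it leans 0.55 to 0.95.
- lever_knob (a point): Centre of the red knob on the lever: a lying cylinder 22 mm across and 30 mm long along the valve's y, so it can be pinched across its two flat ends with the fingers closing along the valve's y. 80 mm from the pivot, which is at x = 0, y = -45, z = 55 mm in valve; the stem below it is 10 mm thick.
- valve: Fixed shut-off valve: grey base plate 130 x 160 x 12 mm, origin at the bench in its middle, z up, -x facing the robot roughly. The lever in its brass and dark steel bracket (72 mm high) stands at y = -45 mm, a twin-prong hook at y = +45 mm. It may stand on either side of the robot.
- valve_hook (a point): Resting point of the valve's hook: on top of and between its two steel prongs, halfway along, 154 mm above the bench; axes = those of valve. The prongs (8 mm thick, 24 mm wide over both) run level along x from a post at x = +45 mm, no higher than they are, to their open end at -45 mm, where the ends turn up: 8 mm higher than the prongs' top.
- stand_hook (a point): Resting point of the hook on the fixed wooden stand where the plate hangs at the start: the same twin prongs as on the valve, but 164 mm above the bench. Axes: z up, hook's open end to its -x, roughly towards the robot. The stand (base 130 x 100 mm) may be on either side of the robot.
- plate: Yellow lock-out plate with red bands, loose, about 120 g: 8 mm thick (x), 60 wide (y), 124 high (z); origin at the middle of its lower edge, z up as it hangs. Its window, 36 wide and 30 high (z = 48 to 78 mm), hangs over the prongs; pinch the solid tab above it (z = 78 to 124) from above, across the 8 mm. Lifted 15 mm, it can slide off or onto a hook along the hook's x.
- plate_eye (a point): Middle of the upper edge of the plate's window (78 mm above its lower edge); it lies on the hook's resting point height when the plate hangs.
- manifold: Fixed aluminium air strip, 230 (x) x 54 (y) x 45 mm high, origin at the bench in its middle, z up. Four push-fit ports in a row along x at -82.5, -27.5, 27.5 and 82.5 mm, y = 0. On each a blue collet ring, 33 mm across with a 17 mm hole, its top 58 mm above the bench when up. It presses down 5 mm to a stop (about 6 N) and springs back when let go.
- port0 (a point): Centre of the top of the raised collet ring of the port at x = -82.5 mm; axes = those of manifold. In every port, jaws lock into the tube's groove unless the ring is 3 mm or more down: a locked tube cannot be pulled out. It comes free if gripped directly above the fully pressed ring and lifted from there: 2 mm of lift takes it past the jaws; then the ring may rise.
- tray: Loose grey open tray, 600 g, 212 (x) x 122 (y) x 30 mm high, walls and floor 5 mm, origin under its middle, z up.
- tube_a: Rigid green tube stub, loose, 14 mm diameter, 104 long, 40 g, in any port at the start or absent. Origin at the middle of its foot, z along it to its free end. A groove 6 mm across runs round it from 8 to 17 mm above the foot. Fully in, its foot is 8 mm above the bench and 54 mm of it stand above the raised ring.
- tube_a_top (a point): Centre of the free end of the green tube.
- tube_b: Rigid orange tube stub, loose, 14 mm diameter, 104 long, 40 g, in any port at the start or absent. Origin at the middle of its foot, z along it to its free end. A groove 6 mm across runs round it from 8 to 17 mm above the foot. Fully in, its foot is 8 mm above the bench and 54 mm of it stand above the raised ring.
- tube_b_top (a point): Centre of the free end of the orange tube.
- tube_c: Rigid white tube stub, loose, 14 mm diameter, 104 long, 40 g, in any port at the start or absent. Origin at the middle of its foot, z along it to its free end. A groove 6 mm across runs round it from 8 to 17 mm above the foot. Fully in, its foot is 8 mm above the bench and 54 mm of it stand above the raised ring.
- tube_c_top (a point): Centre of the free end of the white tube.
- tube_d: Rigid red tube stub, loose, 14 mm diameter, 104 long, 40 g, in any port at the start or absent. Origin at the middle of its foot, z along it to its free end. A groove 6 mm across runs round it from 8 to 17 mm above the foot. Fully in, its foot is 8 mm above the bench and 54 mm of it stand above the raised ring.
- tube_d_top (a point): Centre of the free end of the red tube.
- jar_red: Red jar with black lid, 60 mm across, 75 high. Bystander; origin on its underside.
- jar_amber: Amber glass jar with metal lid, 64 mm across, 85 high. Bystander; origin on its underside.
- glue_can: Green can, 72 mm across, 95 high. Bystander; origin on its underside.
- tin: Open aluminium cup, 70 mm across, 70 high. Bystander; origin on its underside.
- screwdriver: Screwdriver with yellow handle, lying on the bench. Bystander; origin on its underside.
- brush: Brush with pale wooden handle, lying on the bench. Bystander; origin on its underside.
Not all that is in view belongs to the job. Of the things shaped like the plate, the yellow one is meant.

How it is judged:
By the outcome, as a careful person would: the job done as asked, in the order asked, and still so for the second after the job is handed in, with the robot touching nothing.
Of tube_a, tube_b, tube_c, tube_d only 3 to 4 are there at a start; the rules pass over those that are not, and their reading is None.
At some moment in a run one of tray may be knocked a few centimetres aside while the robot is not near it.
It also fails if it takes over 210 s, if anything falls off the work surface, if the arm or the gripper's body presses on something with over 40 N, if the wrist force passes 120 N, or if a joint passes its speed limit or range.

ROBOT

A 6-joint arm with a two-finger parallel gripper is mounted at the origin on the work surface. World frame = base frame: x ahead of the robot, y to its left, z up, the work surface at z = 0. Lengths are in mm, angles in degrees, forces in N, time in s.
With the tool pointing down it reaches from about 350 to 850 mm from the base axis. Payload 8.1 kg.
Tool frame: the origin (TCP) lies midway between the tips of the shut fingers; the grasp point (between the pads) lies 19 mm behind it (r.grasp_offset is the distance from the TCP to the grasp point, in mm); z points along the fingers, x is the direction in which the jaws open and shut, and the axes are right-handed (so a half turn about z gives the same grasp; the last joint's range is limited). The gripper opens to 85 mm and grips with 20 to 120 N. Pads are 22 mm wide; open, the fingers measure 114 mm over their backs; the gripper's body (76 mm by 85 mm) begins 54 mm behind the grasp point. The pads swing forward as they close: fully open they stand 13 mm farther back than shut.
Start: joints at [-76.054, 7.471, 85.268, -0, 87.261, -4.893], TCP at [193.765, -567.856, 231.292] pointing down, gripper open.
Joint ranges: [-169.43, 169.43], [-51.17, 129.36], [1.28, 143.12], [-76.62, 256.62], [0, 156.53], [-152.29, 152.29]. Speed limits (degrees/s): [136.94, 136.94, 159.86, 180, 180, 180].

INTERFACE

Orientations are given as [roll, pitch, yaw] about the fixed x, y, z axes, in that order (R = Rz(yaw) Ry(pitch) Rx(roll)).
In Python, from bench import r, optics, hand_in gives the robot as it stands.
- The arm moves only by the shell command python3 -m pendant 'ROWS' [FORCE]. ROWS is JSON, a list of rows, each a list of 5 numbers: the opening, from 0 (shut) to 1 (fully open), then the shift along the tool's x, y, z in mm, then the turn about the tool's z in degrees. A call has 1 to 10 rows; each row shifts and turns the commanded pose from where the row before left it, along the tool's axes as they then stand; what a row does not reach is not made up. A row lasts 1/10 s, in which the tool goes at most 50 mm and 8.59 degrees, less where a joint would pass 70% of its speed; a pose out of reach is approached as far as the arm can. A call with a gripper value outside its range is refused whole. The fingers move at their own pace and stop on an object; FORCE is the grip in N (left out, the last holds). Time passes only in rows, so rows that do not move let the fingers close. It gives the time, the measured TCP pose, the force and the opening at its end, in the units of the state.
- r.sense(): the state, without advancing time (a new reading comes with each control period).
- optics.snapshot(name): name is "scene" or "top" or "wrist"; returns (picture, depth): 384x512x3 uint8, blue, green, red; 384x512 float32, mm along the optical axis (not along the pixel's ray), 0 where there is no reading.
- optics.camera_params(name): a dict with "camera_matrix" (3x3 intrinsics, pixels), "eye" and "orientation" of the camera in the world. Camera axes: x right, y down, z forward; pixel columns grow to the right and rows downward; lengths in mm; the calibration is good to about 2 mm. A picture is of the moment at which its call begins: read the wrist's pose just before it. camera_params takes no time and is no camera call; for the wrist camera it gives the pose at the moment of the call.
- hand_in(): hands the job in, once; it reports no verdict.
Trained networks look in the newest picture that a camera, given by its name, has taken for a name from the list of things; names that differ only in an ending like _2 or _b are one class to them, and where a whole thing is asked for, a point or a joint stands for the part that bears it (a point fixed in the world has none). Each returns a list of dicts, best first, with "score" (0 to 1); they miss things now and then, are a little off and sometimes report something else, mostly with a low value. They report only what shows in the picture. A call takes as long as a camera call. They do not tell look-alikes from the thing itself.
- optics.search_frame(camera, query): "at" ([x, y, z] in mm, in world coordinates, good to about 4 mm: the middle of the surface that is visible of it).
The state is a dict: "time": time; "joint_pos": joint angles; "qd": joint speeds; "joint_efforts": joint torques, N m; "tool_pos": TCP position; "tcp_rot": TCP orientation; "ft_force": force on the tool from outside, world axes, zero at the start; "wrist_torque": the same for the moment, N m; "finger_gap": finger opening in mm.
Only numpy, scipy, OpenCV 4.12 (cv2) and the standard library are available. Lean on these libraries where they do the work, as an engineer would, in place of code of your own. Each camera call takes 0.05 s, during which the arm holds its last target. There are 200 camera calls.

## Working session

There is one attempt and no reset: what is moved stays moved. The work goes in short steps, Python scripts to look and compute and a shell command to move; the robot and the scene stay as the last step left them, time stands still between calls to the robot, and variables do not carry over. Pictures are saved under pics/ and viewed, about 12 in all and at most 16, crops included, and the job is handed in when it is done.

```bash
ls; mkdir -p pics
python3 - <<'E'
from bench import r, optics
import cv2, numpy as np
print(r.sense(), r.grasp_offset)
for n in ("scene","top"):
    p,d=optics.snapshot(n); cv2.imwrite(f"pics/{n}0.png",p); np.save(f"pics/{n}0.npy",d)
    c=optics.camera_params(n); print(n,c)
    for q in ["lever_knob","valve","plate","manifold","tray","tube_a","tube_b","tube_c","tube_d"]:
        for k in optics.search_frame(n,q)[:3]: print(n,q,round(k["score"],2),np.round(k["at"]))
E
```

```text
pics
{'time': 0.0, 'joint_pos': array([-7.60546420e+01,  7.51644819e+00,  8.53290351e+01, -7.91049013e-04,
        8.72602501e+01, -4.89137590e+00]), 'qd': array([ 0.06948946,  0.06854865, -0.01380199,  0.04852453, -0.07396198,
       -0.01375239]), 'joint_efforts': array([ 2.07138852e-03, -5.69395959e+01, -5.00545979e+01, -1.63621885e-04,
        1.49147987e-02, -1.59228705e-05]), 'tool_pos': array([ 193.62568929, -567.32706049,  230.23278688]), 'tcp_rot': array([-1.79991772e+02,  1.05415720e-01, -7.11632200e+01]), 'ft_force': array([-0.15054607, -0.398118  ,  0.08007002]), 'wrist_torque': array([-0.01329393,  0.01836541, -0.00774914]), 'finger_gap': 85.28489507785928} 18.700000000000003
scene {'camera_matrix': array([[346.45838577,   0.        , 262.03324795],
       [  0.        , 346.45838577, 191.34071244],
       [  0.        ,   0.        ,   1.        ]]), 'eye': array([912.38457455, 314.83873121, 820.34062763]), 'orientation': array([-144.19376896,   -0.69885499,  130.23978532])}
scene lever_knob 0.61 [474. 326. 116.]
scene valve 0.59 [533. 391.  12.]
scene valve 0.48 [465. 
[... 693 characters left out ...]
  -88.93072924])}
top lever_knob 0.69 [ 326. -353.   19.]
top lever_knob 0.49 [462. 325. 120.]
top valve 0.68 [510. 391.  13.]
top valve 0.33 [ 510. -355.   10.]
top valve 0.22 [529. 109.  45.]
top plate 0.8 [ 506. -228.   92.]
top plate 0.71 [ 520. -357.  189.]
top plate 0.57 [ 647. -400.  105.]
top manifold 0.87 [527. 112.  43.]
top manifold 0.54 [530. -87.   0.]
top manifold 0.28 [ 519. -356.  187.]
top tray 0.94 [531. -89.   3.]
top tube_a 0.52 [235. 361.  26.]
top tube_a 0.39 [559. 103. 108.]
top tube_b 0.52 [235. 361.  26.]
top tube_b 0.39 [559. 103. 108.]
top tube_c 0.52 [235. 361.  26.]
top tube_c 0.39 [559. 103. 108.]
top tube_d 0.52 [235. 361.  26.]
top tube_d 0.39 [559. 103. 108.]
```

View pics/scene0.png

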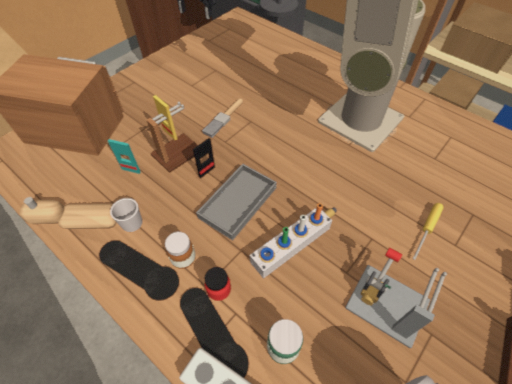

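View pics/top0.png

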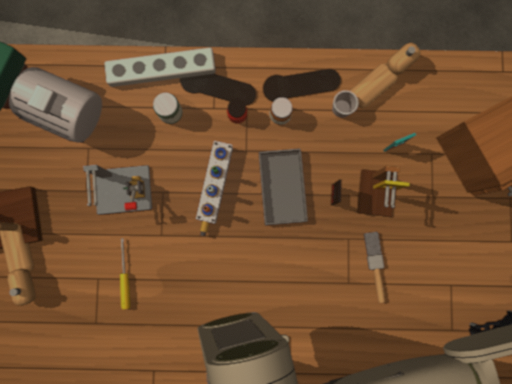

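Scene view: yellow plate on the stand at (165,110), valve with its red knob at (392,255), strip at (292,240) holding green, white and orange, with the far port empty. No red tube is seen. Next I fit poses from depth.

```bash
cat > h.py <<'E'
from bench import r, optics
import cv2, numpy as np
from scipy.spatial.transform import Rotation as Ro
def cloud(n,p=None,d=None):
    c=optics.camera_params(n)
    if p is None: p,d=optics.snapshot(n)
    K=c["camera_matrix"]; v,u=np.indices(d.shape)
    X=np.stack([(u-K[0,2])/K[0,0]*d,(v-K[1,2])/K[1,1]*d,d],-1)
    W=X@Ro.from_euler("xyz",c["orientation"],degrees=True).as_matrix().T+c["eye"]
    W[d<=0]=np.nan
    return p,W
def sel(p,W,x,y,z,col=None):
    m=(W[...,0]>x[0])&(W[...,0]<x[1])&(W[...,1]>y[0])&(W[...,1]<y[1])&(W[...,2]>z[0])&(W[...,2]<z[1])
    if col:
        h=cv2.cvtColor(p,cv2.COLOR_BGR2HSV).astype(int)
        m&=(h[...,0]>=col[0])&(h[...,0]<=col[1])&(h[...,1]>=col[2])&(h[...,2]>40)
    return W[m]
def rect(P): return cv2.minAreaRect(P[:,:2].astype(np.float32)) if len(P)>4 else None
def tool(t,a=None):
    "world target -> shift in tool axes"
    s=r.sense(); R=Ro.from_euler("xyz",s["tcp_rot"],degrees=True).as_matrix()
    return R.T@(np.array(t)-s["tool_pos"])
E
python3 - <<'E'
from h import *
for n in ("top","scene"):
    p=cv2.imread(f"pics/{n}0.png"); d=np.load(f"pics/{n}0.npy"); p,W=cloud(n,p,d)
    def rep(t,*a):
        P=sel(p,W,*a)
        print(n,t,len(P),np.round(np.nanmean(P,0),1) if len(P) else "", np.round(np.nanmax(P,0)-np.nanmin(P,0)) if len(P) else "",rect(P))
    rep("valvebase",(420,600),(290,490),(7,18))
    rep("prongsV",(420,600),(400,490),(135,170))
    rep("knob",(400,560),(290,380),(80,150))
    rep("knobred",(400,560),(290,380),(50,150),(170,180,120))
    rep("knobred0",(400,560),(290,380),(50,150),(0,6,150))
    rep("manif",(400,640),(40,180),(39,50))
    rep("tubes",(400,640),(40,180),(90,125))
    for nm,h in (("green",(40,85,80)),("orange",(5,22,120)),("white",(0,180,0))): rep(nm,(440,640),(40,180),(75,125),h)
    rep("blue",(420,640),(40,180),(50,70),(100,125,100))
    rep("tray",(400,640),(-170,-10),(22,38))
    rep("plate",(450,580),(-420,-280),(170,230))
    rep("plateY",(450,580),(-420,-280),(80,230),(20,35,100))
    rep("prongsS",(450,600),(-420,-280),(150,168))
E
```

```text
top valvebase 1707 [509.7 383.6  13. ] [178. 199.  11.] ((510.34527587890625, 389.3017883300781), (198.90345764160156, 178.1908416748047), 89.83845520019531)
top prongsV 320 [515.3 426.  154.8] [109.  41.  33.] ((507.8927917480469, 429.1097106933594), (108.16706848144531, 37.2546501159668), 2.779960870742798)
top knob 135 [462.9 329.3 116.2] [52. 32. 50.] ((472.4488830566406, 331.47821044921875), (51.522727966308594, 30.023563385009766), 6.821963310241699)
top knobred 0   None
top knobred0 80 [457.3 327.7 123.4] [20. 28. 16.] ((457.52490234375, 328.43536376953125), (18.758262634277344, 27.645631790161133), 4.457108020782471)
top manif 863 [526.4 114.3  45.9] [239.  95.  11.] ((522.6591796875, 115.73294067382812), (54.51007843017578, 249.1126708984375), 78.71177673339844)
top tubes 79 [511.5 117.  111.6] [121.  33.  27.] ((510.0404968261719, 118.12586212158203), (13.906434059143066, 123.15119171142578), 78.31648254394531)
top green 19 [561.1 105.4 106.7] [10.  9. 43.] ((562.0577392578125, 105.27375030517578), (10.184806823730469, 8.947371482849121), 1.2052518129348755)
top orange 18 [
[... 2543 characters left out ...]
794555664), (29.644453048706055, 191.14292907714844), 78.44929504394531)
scene tray 517 [536.6 -83.3  27.6] [222. 141.  11.] ((528.2319946289062, -85.8770980834961), (212.83880615234375, 122.96500396728516), 5.598721027374268)
scene plate 191 [ 521.7 -357.   194.1] [63. 62. 41.] ((494.6357421875, -359.0648498535156), (62.480228424072266, 61.492652893066406), 84.57093048095703)
scene plateY 313 [ 523.4 -352.7  168.3] [ 27.  61. 126.] ((527.0571899414062, -361.1352233886719), (61.18170928955078, 22.997459411621094), 81.90258026123047)
scene prongsS 277 [ 526.4 -356.4  161.2] [110.  63.  18.] ((516.2515869140625, -358.91033935546875), (60.447975158691406, 110.27617645263672), 72.00433349609375)
```

Run:
```python
import cv2
p=cv2.imread("pics/top0.png"); s=cv2.imread("pics/scene0.png")
a=cv2.resize(p[150:230,75:235],(800,400),interpolation=cv2.INTER_CUBIC)
b=cv2.resize(s[235:345,330:460],(260,220)); 
cv2.imwrite("pics/c1.png",a)
```

```text
(no output)
```

Valve (513,379), yaw ≈6.3°; strip yaw ≈-11.3°; tray (528,-85), yaw ≈5.7°. Green is in the third port, white in the second and orange in the first. I go over to the lever and look from near.

```bash
python3 -m pendant '[[1,0,0,-10,6.2],[1,0,0,-40,6.2],[1,-28,-34,0,0],[1,-28,-34,0,0],[1,-28,-34,0,0],[1,-28,-34,0,0],[1,-28,-34,0,0],[1,-28,-34,0,0],[1,-28,-34,0,0],[1,-28,-34,0,0]]' && python3 -m pendant '[[1,-28,-34,0,0],[1,-28,-34,0,0],[1,-48,0,0,0],[1,-48,0,0,0],[1,-48,0,0,0],[1,-48,0,0,0],[1,-48,0,0,0],[1,-48,0,0,0],[1,-48,0,0,0],[1,-48,0,0,0]]' && python3 -m pendant '[[1,-48,0,0,0],[1,-48,0,0,0],[1,-48,0,0,0],[1,0,0,0,0],[1,0,0,0,0]]'
python3 - <<'E'
from h import *
s=r.sense();print(s["time"],s["tool_pos"],s["tcp_rot"])
p,W=cloud("wrist"); cv2.imwrite("pics/w1.png",p)
for k in optics.search_frame("wrist","lever_knob")[:3]: print(k)
def rep(t,*a):
    P=sel(p,W,*a)
    if len(P)>4: print(t,len(P),np.round(P.mean(0),1),np.round(P.max(0),1),np.round(P.min(0),1),rect(P))
rep("knobred",(400,560),(290,380),(50,150),(0,6,150))
rep("base",(400,600),(280,480),(7,18))
rep("prongs",(400,600),(400,480),(148,168))
E
```

```text
time: 2.0
tool_pos: [440.0, -313.3, 281.6]
tcp_rot: [-180.0, -0.0, -83.6]
ft_force: [0.3, -0.4, -0.5]
finger_gap: 85.0
time: 3.0
tool_pos: [456.6, 131.9, 281.7]
tcp_rot: [-179.9, 0.0, -83.6]
ft_force: [1.8, -0.1, -0.4]
finger_gap: 85.5
time: 3.5
tool_pos: [440.5, 274.2, 281.1]
tcp_rot: [180.0, -0.0, -83.4]
ft_force: [0.7, -0.6, -0.4]
finger_gap: 85.5
3.5 [440.48662699 274.2225829  281.1127234 ] [ 1.79979937e+02 -2.41530337e-02 -8.33928380e+01]
{'at': [466.6, 329.2, 119.2], 'score': 0.86}
knobred 543 [460.8 327.2 121. ] [471.5 343.3 125.1] [448.6 312.  109.8] ((459.7573547363281, 327.61077880859375), (20.535499572753906, 29.88192367553711), 6.058842658996582)
base 8440 [515.  383.1  11.4] [587.2 462.3  17.7] [441.2 293.    7.1] ((514.0037231445312, 379.2890625), (129.08631896972656, 159.6746368408203), 6.645020484924316)
prongs 2873 [518.1 423.8 152.9] [564.1 447.8 162.4] [454.8 406.3 148. ] ((509.3881530761719, 422.7834777832031), (107.69535827636719, 36.50783157348633), 7.855738639831543)
```

Wrist estimate: knob centre about (460,327.6,110), lean ≈0.83 rad. Grip the knob, then swing it through the arc.

```bash
python3 -m pendant '[[1,-25,-12.5,40,0],[1,-26,-13,40,0],[1,0,0,40,0],[1,0,0,40,0],[1,0,0,31,0],[1,0,0,0,0],[0.3,0,0,0,0],[0.3,0,0,0,0],[0.1,0,0,0,0],[0.1,0,0,0,0]]' 40 && python3 -m pendant '[[0.1,0,0,0,0],[0.1,0,0,0,0],[0.1,0,0,0,0]]'
python3 - <<'E'
from h import *
s=r.sense();print(s["time"],s["tool_pos"],s["finger_gap"],s["ft_force"])
E
```

```text
time: 4.6
tool_pos: [461.8, 327.4, 92.4]
tcp_rot: [-179.8, 0.1, -83.6]
ft_force: [-6.0, 1.9, 9.1]
finger_gap: 29.6
time: 4.9
tool_pos: [461.6, 327.4, 92.3]
tcp_rot: [-179.8, 0.1, -83.5]
ft_force: [-2.0, -1.3, 7.2]
finger_gap: 29.7
4.9 [461.6150067  327.42393998  92.30686292] 29.738297967914903 [-2.02232011 -1.25980387  7.15900272]
```

```bash
python3 -m pendant '[[0.1,0,-4,-4,0],[0.1,0,-4,-3.6,0],[0.1,0,-9,-6.4,0],[0.1,0,-9.7,-5.1,0],[0.1,0,-10.4,-3.8,0],[0.1,0,-10.8,-2.3,0],[0.1,0,-10,-0.8,0],[0.1,0,0,0,0],[0.1,0,0,0,0],[0.1,0,0,0,0]]'
python3 - <<'E'
from h import *
s=r.sense();print(s["time"],s["tool_pos"],s["finger_gap"],s["ft_force"])
for n in ("top","scene"):
    p,W=cloud(n); cv2.imwrite(f"pics/{n}1.png",p)
    P=sel(p,W,(440,580),(300,370),(95,160),(0,6,150)); print(n,len(P),P.mean(0) if len(P) else "",rect(P))
E
```

```text
time: 5.9
tool_pos: [517.1, 333.6, 115.0]
tcp_rot: [179.9, 0.0, -83.5]
ft_force: [-1.5, 5.7, -7.7]
finger_gap: 29.2
5.9 [517.09072506 333.61969622 114.97958906] 29.15925472446464 [-1.49810295  5.70442565 -7.73664516]
top 0  None
scene 135 [512.92710884 334.77666825 141.56891045] ((511.23876953125, 331.660888671875), (22.69826889038086, 34.94953918457031), 21.591535568237305)
```

```bash
python3 -m pendant '[[0.7,0,0,0,0],[0.7,0,0,0,0],[0.7,0,0,0,0],[0.7,0,0,-40,0],[0.7,0,0,-45,0],[0.7,0,0,-45,0],[0.7,0,45,-20,0],[0.7,0,0,0,0],[0.7,0,0,0,0]]'
python3 - <<'E'
from h import *
s=r.sense();print(s["time"],s["tool_pos"])
p,W=cloud("wrist"); cv2.imwrite("pics/w2.png",p)
def rep(t,*a):
    P=sel(p,W,*a)
    if len(P)>4: print(t,len(P),np.round(P.mean(0),1),np.round(P.max(0),1),np.round(P.min(0),1),rect(P))
rep("knobred",(400,580),(290,380),(95,160),(0,6,150))
rep("knobtop",(400,580),(290,380),(138,160),(0,6,150))
rep("base",(400,600),(280,480),(7,18))
rep("bracket",(470,580),(300,370),(60,78))
rep("prongs",(400,600),(400,480),(148,168))
rep("prongends",(400,600),(400,480),(157,168))
E
```

```text
time: 6.9
tool_pos: [473.7, 328.4, 267.9]
tcp_rot: [-179.8, 0.1, -83.5]
ft_force: [0.3, -0.5, -0.7]
finger_gap: 59.6
6.9 [473.67342363 328.35611639 267.87797884]
knobred 678 [510.7 333.9 143.2] [521.5 349.3 147.1] [498.6 318.2 135.2] ((509.9735107421875, 333.7811279296875), (20.372652053833008, 29.252283096313477), 6.449485778808594)
knobtop 648 [510.3 333.9 143.5] [520.9 349.1 147.1] [498.6 318.2 138. ] ((509.9735107421875, 333.7811279296875), (20.372652053833008, 29.252283096313477), 6.449485778808594)
base 8039 [515.9 381.9  11.4] [586.7 457.8  17. ] [443.  293.2   7.5] ((514.67333984375, 376.87786865234375), (128.2132110595703, 154.65774536132812), 6.409816265106201)
bracket 419 [519.1 336.7  68.3] [534.1 362.   77.3] [496.9 311.5  60. ] ((514.8238525390625, 337.2229919433594), (34.254432678222656, 50.07257080078125), 6.322875022888184)
prongs 2598 [518.2 424.3 153.1] [564.1 447.5 162.1] [455.3 406.5 148. ] ((509.1275939941406, 424.00714111328125), (106.72755432128906, 36.4466552734375), 6.406959056854248)
prongends 115 [460.1 417.7 160. ] [464.3 429.8 162.1] [455.3 406.6 157.1] ((459.73406982421875, 418.1504211425781), (7.238839149475098, 23.55402946472168), 6.372052192687988)
```

View pics/w2.png

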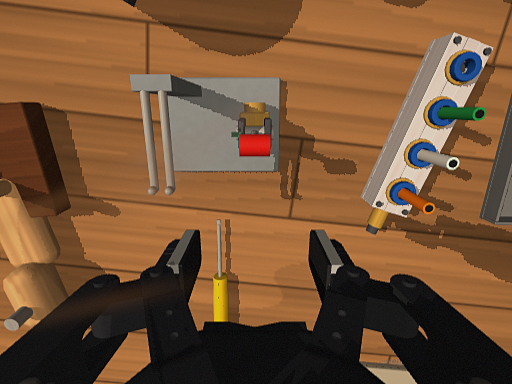

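The knob at pixel (255,145) still leans towards the robot, about 8–9 mm short (knob x≈510, pivot x≈518.7). I regrip and correct.

```bash
python3 -m pendant '[[0.7,0,-37,20,0],[0.7,-1,0,45,0],[0.7,0,0,45,0],[0.7,0,0,42,0],[0.7,0,0,0,0],[0.1,0,0,0,0],[0.1,0,0,0,0],[0.1,0,0,0,0],[0.1,0,0,0,0],[0.1,0,0,0,0]]' 80 && python3 -m pendant '[[0.1,0,-3,-0.3,0],[0.1,0,-3,-0.1,0],[0.1,0,-3,0,0],[0.1,0,0,0,0],[0.1,0,0,0,0],[0.1,0,0,0,0]]' && python3 -m pendant '[[0.7,0,0,0,0],[0.7,0,0,0,0],[0.7,0,0,0,0],[0.7,0,0,-40,0],[0.7,0,0,-45,0],[0.7,0,0,-45,0],[0.7,0,45,-20,0],[0.7,0,0,0,0],[0.7,0,0,0,0]]'
cat > knob.py <<'E'
from h import *
s=r.sense();print(s["time"],s["tool_pos"],s["tcp_rot"])
p,W=cloud("wrist"); cv2.imwrite("pics/w3.png",p)
def rep(t,*a):
    P=sel(p,W,*a)
    if len(P)>4: print(t,len(P),np.round(P.mean(0),1),np.round(P.max(0),1),np.round(P.min(0),1),rect(P))
rep("knobred",(400,580),(290,380),(95,160),(0,6,150))
rep("base",(400,600),(280,480),(7,18))
E
python3 knob.py
```

```text
time: 7.95
tool_pos: [512.2, 333.4, 117.6]
tcp_rot: [-179.7, 0.0, -83.6]
ft_force: [1.4, -4.8, 1.8]
finger_gap: 28.4
time: 8.55
tool_pos: [519.3, 334.1, 117.4]
tcp_rot: [-180.0, -0.0, -83.6]
ft_force: [-6.0, -4.8, 4.2]
finger_gap: 28.5
time: 9.45
tool_pos: [474.5, 329.8, 266.3]
tcp_rot: [-179.8, 0.1, -83.5]
ft_force: [0.1, -0.1, -0.7]
finger_gap: 59.8
9.45 [474.45964085 329.80405165 266.34204718] [-1.79822595e+02  7.56174586e-02 -8.35098398e+01]
knobred 700 [516.5 334.5 143.5] [527.4 350.2 147.3] [504.6 318.5 136.3] ((515.9536743164062, 334.39251708984375), (20.139326095581055, 29.87286949157715), 6.318445205688477)
base 8214 [514.8 380.6  11.4] [586.2 457.3  17.4] [442.4 293.2   7.5] ((514.3412475585938, 376.70745849609375), (127.96260070800781, 154.44078063964844), 6.4277191162109375)
```

```bash
python3 -m pendant '[[0.7,0,-42,20,0],[0.7,0,0,45,0],[0.7,0,0,45,0],[0.7,0,0,40,0],[0.7,0,0,0,0],[0.1,0,0,0,0],[0.1,0,0,0,0],[0.1,0,0,0,0],[0.1,0,0,0,0],[0.1,0,0,0,0]]' 80 && python3 -m pendant '[[0.1,0,-2,0,0],[0.1,0,-1.5,0,0],[0.1,0,0,0,0],[0.1,0,0,0,0],[0.1,0,0,0,0]]' && python3 -m pendant '[[0.7,0,0,0,0],[0.7,0,0,0,0],[0.7,0,0,0,0],[0.7,0,0,-40,0],[0.7,0,0,-45,0],[0.7,0,0,-45,0],[0.7,0,45,-20,0],[0.7,0,0,0,0],[0.7,0,0,0,0]]'
python3 knob.py
```

```text
time: 10.5
tool_pos: [518.1, 334.0, 118.0]
tcp_rot: [-179.7, 0.0, -83.6]
ft_force: [1.9, -5.1, 0.6]
finger_gap: 28.4
time: 11.0
tool_pos: [520.0, 334.3, 117.9]
tcp_rot: [-179.9, 0.0, -83.6]
ft_force: [-6.5, -7.2, 7.6]
finger_gap: 28.8
time: 11.9
tool_pos: [474.9, 329.8, 266.2]
tcp_rot: [-179.8, 0.1, -83.5]
ft_force: [0.1, -0.5, -0.5]
finger_gap: 59.8
11.9 [474.91877492 329.82663926 266.20280824] [-1.79836046e+02  6.98750395e-02 -8.35132622e+01]
knobred 727 [518.4 334.7 143.1] [529.7 350.4 147.2] [505.6 318.8 136. ] ((517.6323852539062, 334.65802001953125), (21.19162940979004, 29.83616828918457), 6.405704021453857)
base 8226 [515.2 380.6  11.4] [586.6 457.2  16.6] [443.1 293.4   7.8] ((514.7205810546875, 376.64825439453125), (128.00198364257812, 154.217529296875), 6.483861923217773)
```

Knob x 517.6 against pivot 518–519.4: under about 1.3° from upright, good. On to the plate.

```bash
python3 -m pendant '[[0.7,0,0,-5,-8.59],[0.7,0,0,-5,-8.59],[0.7,0,0,-5,-8.59],[0.7,0,0,-5,-8.59],[0.7,0,0,-5,-8.59],[0.7,0,0,-5,-8.59],[0.7,0,0,-5,-8.59],[0.7,0,0,-5,-8.59],[0.7,0,0,-5,-8.59],[0.7,0,0,0,0]]' && python3 -m pendant '[[0.7,3,48,0,0],[0.7,3,48,0,0],[0.7,3,48,0,0],[0.7,3,48,0,0],[0.7,3,48,0,0],[0.7,3,48,0,0],[0.7,3,48,0,0],[0.7,3,48,0,0],[0.7,3,48,0,0],[0.7,3,48,0,0]]' && python3 -m pendant '[[0.7,0,48,0,0],[0.7,0,48,0,0],[0.7,0,48,0,0],[0.7,0,48,0,0],[0.7,0,0,0,0],[0.7,0,0,0,0]]'
cat > plate.py <<'E'
from h import *
import sys
s=r.sense();print(s["time"],s["tool_pos"],s["tcp_rot"])
p,W=cloud("wrist"); cv2.imwrite(sys.argv[1],p)
def rep(t,*a):
    P=sel(p,W,*a)
    if len(P)>4: print(t,len(P),np.round(P.mean(0),1),np.round(P.max(0),1),np.round(P.min(0),1),rect(P))
rep("plateY",(450,600),(-430,-280),(150,230),(18,35,100))
rep("plateTop",(450,600),(-430,-280),(200,230))
rep("prongs",(420,600),(-430,-280),(152,178))
rep("ends",(420,510),(-430,-280),(166,178))
rep("base",(420,620),(-430,-280),(8,40))
E
python3 plate.py pics/w4.png
```

```text
time: 12.95
tool_pos: [475.5, 329.2, 308.9]
tcp_rot: [180.0, 0.0, -6.1]
ft_force: [0.3, 0.6, 0.3]
finger_gap: 59.5
time: 13.95
tool_pos: [451.9, -153.3, 308.7]
tcp_rot: [-180.0, 0.1, -6.6]
ft_force: [1.7, 0.2, 1.1]
finger_gap: 60.0
time: 14.55
tool_pos: [430.8, -343.1, 307.9]
tcp_rot: [-179.9, 0.1, -6.6]
ft_force: [1.1, 0.2, 0.8]
finger_gap: 59.7
14.55 [ 430.77206265 -343.05081855  307.90687879] [-1.79889098e+02  1.24762342e-01 -6.62935641e+00]
plateY 1630 [ 519.6 -358.3  193.1] [ 545.  -330.8  211.4] [ 507.4 -391.1  150.1] ((526.3109130859375, -362.97076416015625), (59.48086929321289, 35.43180465698242), 67.7178955078125)
plateTop 777 [ 520.8 -359.4  208.1] [ 528.6 -330.9  211.4] [ 514.7 -391.5  200.2] ((521.4514770507812, -361.4329833984375), (60.93887710571289, 8.768779754638672), 84.37425994873047)
prongs 1805 [ 522.3 -358.2  163.8] [ 571.8 -331.   178. ] [ 462.6 -390.6  152. ] ((518.1395874023438, -360.76513671875), (110.13243865966797, 57.8544807434082), 9.355644226074219)
ends 99 [ 467.  -353.3  169.7] [ 471.3 -342.1  172.1] [ 462.6 -365.3  166. ] ((467.037841796875, -353.7585144042969), (23.31838607788086, 7.523438453674316), 85.08393096923828)
base 3611 [ 506.5 -347.5   11.6] [ 584.8 -303.9   40. ] [ 448.7 -409.5    8.1] ((517.4327392578125, -358.26849365234375), (98.62796020507812, 128.8115692138672), 84.47335052490234)
```

View pics/w4.png

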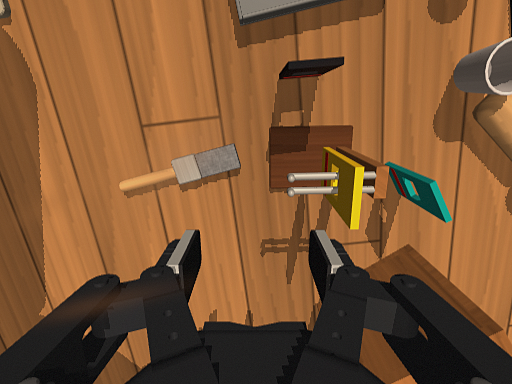

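The yellow plate stands at (345,185) px, its top edge at (521.4,-360.7,210) and yaw -5.6°, parallel to the hook. Grip it from above.

```bash
python3 -m pendant '[[0.5,0,0,0,-1],[0.5,46,4,0,0],[0.5,46,5,0,0],[0.5,0,0,45,0],[0.5,0,0,45,0],[0.5,0,0,40,0],[0.5,0,0,0,0],[0,0,0,0,0],[0,0,0,0,0],[0,0,0,0,0]]' 60 && python3 -m pendant '[[0,0,0,0,0],[0,0,0,0,0],[0,0,0,0,0],[0,0,0,-8,0],[0,0,0,-7,0],[0,0,0,0,0],[0,0,0,0,0]]'
python3 - <<'E'
from h import *
s=r.sense();print(s["time"],s["tool_pos"],s["tcp_rot"],s["finger_gap"])
p,W=cloud("scene"); cv2.imwrite("pics/s2.png",cv2.resize(p[60:220,80:280],(800,640))[:600])
E
```

```text
time: 15.6
tool_pos: [524.0, -360.4, 183.9]
tcp_rot: [179.8, -0.3, -5.2]
ft_force: [-1.1, 1.1, 5.7]
finger_gap: 7.0
time: 16.3
tool_pos: [522.4, -359.5, 195.2]
tcp_rot: [180.0, -0.0, -5.3]
ft_force: [-0.5, 0.3, -2.0]
finger_gap: 7.2
16.3 [ 522.41404859 -359.5227838   195.18746812] [ 1.79974014e+02 -3.69222043e-02 -5.25717940e+00] 7.170071586669474
```

View pics/s2.png

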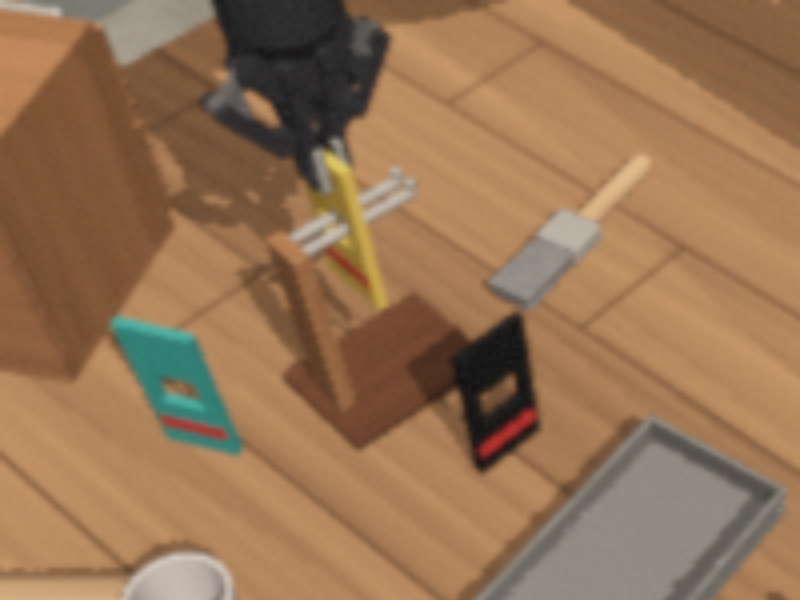

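Run:
```python
from h import *
for n in ("scene","top"):
    p,W=cloud(n)
    P=sel(p,W,(450,600),(-430,-280),(60,260),(18,35,100))
    print(n,len(P),np.percentile(P,[1,5,50,95,99],axis=0).round(1))
```

```text
scene 272 [[ 517.1 -388.2   96.2]
 [ 518.3 -382.4  100.1]
 [ 523.3 -338.6  165.5]
 [ 526.3 -330.   219.9]
 [ 526.8 -329.5  223.6]]
top 29 [[ 518.7 -332.8   99.3]
 [ 519.3 -331.1  102.7]
 [ 523.4 -328.2  144.5]
 [ 526.6 -327.2  192.1]
 [ 527.  -326.9  198.2]]
```

Lifted about 13 mm. A touch more, then slide off the hook.

```bash
python3 -m pendant '[[0,0,0,-2,0],[0,-10,0,0,0],[0,-15,0,0,0],[0,-15,0,0,0],[0,-15,0,0,0],[0,-15,0,0,0],[0,-15,0,0,0],[0,-15,0,0,0],[0,0,0,0,0],[0,0,0,0,0]]' && python3 -m pendant '[[0,0,0,-30,0],[0,0,0,-40,0],[0,0,0,-40,0],[0,0,0,0,-6],[0,0,0,0,-6],[0,0,0,0,0]]'
python3 - <<'E'
from h import *
s=r.sense();print(s["time"],s["tool_pos"],s["tcp_rot"],s["finger_gap"])
p,W=cloud("wrist"); cv2.imwrite("pics/w5.png",p)
for n in ("scene",):
    p,W=cloud(n)
    P=sel(p,W,(350,600),(-430,-280),(60,360),(18,35,100))
    print(n,len(P),np.percentile(P,[1,5,50,95,99],axis=0).round(1))
E
```

```text
time: 17.45
tool_pos: [422.5, -350.3, 196.9]
tcp_rot: [180.0, -0.0, -5.3]
ft_force: [0.0, 0.4, -0.3]
finger_gap: 7.1
time: 18.05
tool_pos: [423.3, -350.2, 307.0]
tcp_rot: [180.0, -0.0, 6.9]
ft_force: [-0.2, 0.2, -1.1]
finger_gap: 6.6
18.05 [ 423.34606347 -350.23931693  307.01141345] [ 1.79970990e+02 -3.42082591e-02  6.87129893e+00] 6.5504523902919125
scene 547 [[ 414.1 -380.8  209.2]
 [ 415.8 -378.2  213.3]
 [ 423.2 -339.3  273.8]
 [ 428.4 -321.2  329. ]
 [ 429.3 -320.2  332.6]]
```

```bash
python3 -m pendant '[[0,0,0,0,0.5],[0,5,-30,0,0],[0,5,-47,0,0],[0,5,-47,0,0],[0,5,-47,0,0],[0,5,-47,0,0],[0,5,-47,0,0],[0,5,-47,0,0],[0,5,-47,0,0],[0,5,-47,0,0]]' && python3 -m pendant '[[0,5,-47,0,0],[0,5,-47,0,0],[0,5,-47,0,0],[0,5,-47,0,0],[0,5,-47,0,0],[0,5,-47,0,0],[0,5,-47,0,0],[0,0,-20,0,0],[0,0,0,0,0],[0,0,0,0,0]]'
python3 - <<'E'
from h import *
s=r.sense();print(s["time"],s["tool_pos"],s["tcp_rot"],s["finger_gap"])
print(tool((419.4,413.7,187.5)))
for n in ("scene",):
    p,W=cloud(n)
    P=sel(p,W,(350,600),(330,500),(160,360),(18,35,100))
    print(n,len(P),np.percentile(P,[1,5,50,95,99],axis=0).round(1),rect(P))
E
```

```text
time: 19.15
tool_pos: [422.8, 60.2, 306.7]
tcp_rot: [180.0, -0.0, 6.1]
ft_force: [1.6, -0.1, -0.6]
finger_gap: 6.9
time: 20.15
tool_pos: [419.7, 409.1, 306.1]
tcp_rot: [179.9, 0.1, 6.2]
ft_force: [-0.4, -0.2, -1.7]
finger_gap: 7.1
20.15 [419.74759118 409.05654092 306.07304081] [1.79943381e+02 5.08407758e-02 6.23489353e+00] 7.061326211007143
[  0.26398107  -4.77091284 118.56819659]
scene 1201 [[414.7 376.9 208.6]
 [417.7 377.8 212.9]
 [422.  401.  276.8]
 [426.  434.3 330.1]
 [433.3 436.1 332.2]] ((428.3282775878906, 403.3026428222656), (57.30788040161133, 42.90676498413086), 71.74281311035156)
```

```bash
python3 -m pendant '[[0,0,-6,20,0],[0,0,0,35,0],[0,0,0,35,0],[0,0,0,26.5,0],[0,10,0,0,0],[0,0,0,0,0],[0,0,0,0,0]]'
python3 - <<'E'
from h import *
s=r.sense();print(s["time"],s["tool_pos"],s["tcp_rot"],s["finger_gap"])
p,W=cloud("scene")
P=sel(p,W,(350,600),(330,500),(60,360),(18,35,100))
print(len(P),np.percentile(P,[1,5,50,95,99],axis=0).round(1))
a=cv2.resize(p[190:340,330:512],(780,643),interpolation=cv2.INTER_CUBIC)[:600]
cv2.imwrite("pics/s3.png",a)
E
```

```text
time: 20.9
tool_pos: [431.1, 416.4, 193.0]
tcp_rot: [-179.9, -0.2, 6.2]
ft_force: [0.4, -0.1, -0.3]
finger_gap: 6.9
20.9 [431.08490122 416.35725386 192.96436971] [-179.88435834   -0.18495313    6.15994395] 6.926455933550517
757 [[425.  384.3  95.2]
 [428.3 385.1 101.3]
 [433.6 405.  163.6]
 [437.  441.7 217.1]
 [447.  443.6 220. ]]
```

View pics/s3.png

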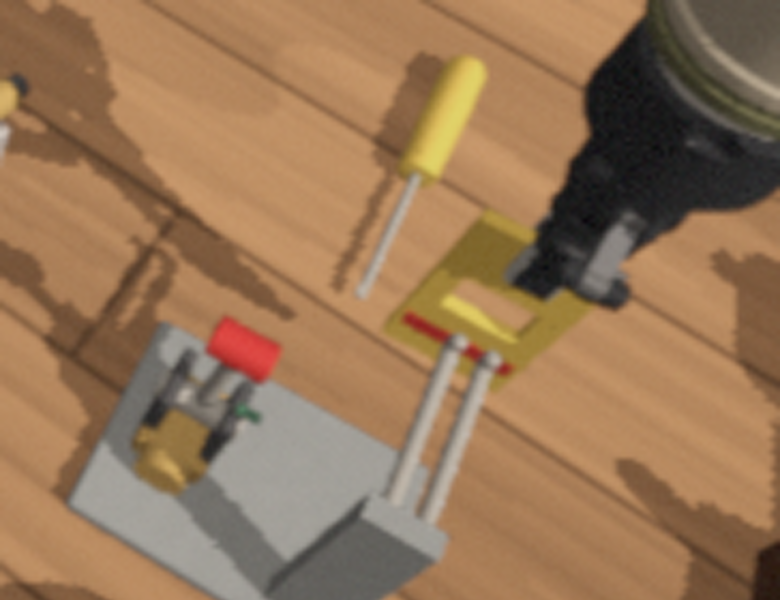

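The plate is lined up with the prongs (plate y≈414, hook line 415). Slide on.

```bash
python3 -m pendant '[[0,0,0,3,0],[0,10,-0.5,0,0],[0,11,0,0,0],[0,11,0,0,0],[0,11,0,0,0],[0,11,0,0,0],[0,11,0,0,0],[0,11,0,0,0],[0,0,0,0,0],[0,0,0,0,0]]'
python3 - <<'E'
from h import *
s=r.sense();print(s["time"],s["tool_pos"],s["ft_force"],s["finger_gap"])
p,W=cloud("scene")
P=sel(p,W,(350,600),(330,500),(60,360),(18,35,100))
print(len(P),np.percentile(P,[1,5,50,95,99],axis=0).round(1))
E
```

```text
time: 21.95
tool_pos: [504.9, 424.8, 186.9]
tcp_rot: [180.0, 0.0, 6.2]
ft_force: [0.3, 0.4, -1.8]
finger_gap: 7.1
21.95 [504.9090678  424.80373798 186.94079085] [ 0.33807746  0.39443861 -1.75790506] 7.1187710269032065
619 [[498.6 392.7  90.6]
 [502.4 393.3  95.3]
 [508.  409.6 161.7]
 [510.9 449.8 212. ]
 [520.3 451.9 227.7]]
```

```bash
python3 -m pendant '[[0,0,0,5,0],[0,0,0,4,0],[0,0,0,0,0],[0,0,0,0,0]]' && python3 -m pendant '[[0,0,0,1.5,0],[0,0,0,0,0],[0,0,0,0,0]]' && python3 -m pendant '[[0,0,0,1.5,0],[0,0,0,0,0],[0,0,0,0,0]]'
python3 - <<'E'
from h import *
p,W=cloud("scene")
P=sel(p,W,(350,600),(330,500),(60,360),(18,35,100))
print(len(P),np.percentile(P,[1,5,50,95,99],axis=0).round(1))
E
```

```text
time: 22.4
tool_pos: [504.4, 424.8, 177.9]
tcp_rot: [180.0, 0.0, 6.3]
ft_force: [0.3, -0.2, -1.1]
finger_gap: 6.9
time: 22.7
tool_pos: [504.8, 424.9, 176.8]
tcp_rot: [-180.0, -0.0, 6.2]
ft_force: [0.2, -0.2, -1.2]
finger_gap: 7.1
time: 23.0
tool_pos: [504.8, 424.8, 175.1]
tcp_rot: [180.0, 0.0, 6.2]
ft_force: [-0.9, -0.3, -1.0]
finger_gap: 6.7
593 [[499.4 392.7  77.6]
 [502.4 393.3  82.5]
 [507.9 409.4 149.1]
 [510.7 450.  199.8]
 [549.5 451.9 255.6]]
```

```bash
python3 -m pendant '[[0,0,0,1.5,0],[0,0,0,0,0],[0,0,0,0,0]]' && python3 -m pendant '[[0,0,0,1,0],[0,0,0,0,0],[0,0,0,0,0]]' && python3 -m pendant '[[0.25,0,0,0,0],[0.25,0,0,0,0],[0.4,0,0,0,0],[0.4,0,0,0,0],[0.4,0,0,-20,0],[0.4,0,0,-40,0],[0.4,0,0,-40,0],[0.4,0,0,-20,0],[0.4,0,0,0,0]]'
python3 - <<'E'
from h import *
p,W=cloud("scene")
P=sel(p,W,(350,600),(330,500),(60,360),(18,35,100))
print(len(P),np.percentile(P,[1,5,50,95,99],axis=0).round(1),rect(P))
P=sel(p,W,(440,580),(300,370),(95,160),(0,6,150)); print(P.mean(0),rect(P))
cv2.imwrite("pics/s4.png",cv2.resize(p[190:340,330:512],(780,643),interpolation=cv2.INTER_CUBIC)[:600])
E
```

```text
time: 23.35
tool_pos: [505.0, 425.0, 174.0]
tcp_rot: [-180.0, -0.0, 6.2]
ft_force: [-0.1, 0.9, 1.6]
finger_gap: 7.0
time: 23.65
tool_pos: [505.0, 425.0, 173.9]
tcp_rot: [-180.0, -0.1, 6.2]
ft_force: [-2.1, -2.6, 5.6]
finger_gap: 7.6
time: 24.55
tool_pos: [506.3, 426.0, 298.0]
tcp_rot: [-179.8, -0.4, 6.2]
ft_force: [-0.3, -0.5, 0.1]
finger_gap: 34.0
904 [[499.  393.   78. ]
 [501.5 393.7  85.6]
 [507.3 420.1 167. ]
 [511.  450.3 199.6]
 [511.7 452.2 200.8]] ((502.8010559082031, 421.23565673828125), (47.3770751953125, 51.92549133300781), 44.059139251708984)
[520.23480981 333.32193528 141.53854795] ((517.719482421875, 333.455810546875), (20.343311309814453, 28.98661231994629), 6.85285758972168)
```

View pics/s4.png

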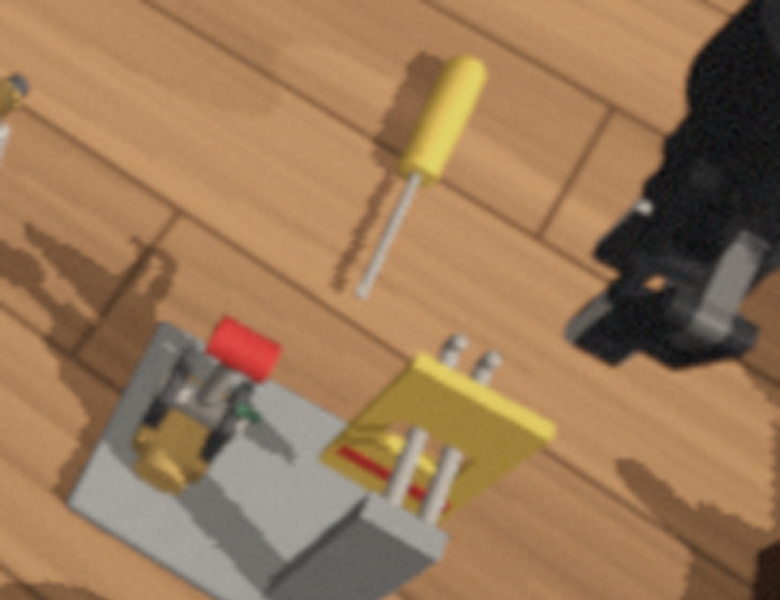

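The plate hangs freely on the valve's prongs and the knob sits at pivot x. Now the strip.

```bash
python3 -m pendant '[[0.3,0,0,0,-8.59],[0.3,0,0,0,-8.59],[0.3,0,0,0,-8.59],[0.3,0,0,0,-8.59],[0.3,0,0,0,-8.59],[0.3,0,0,0,-8.59],[0.3,0,0,0,-8.59],[0.3,0,0,0,-8.59],[0.3,0,0,0,-3.9]]' && python3 -m pendant '[[0.3,-37,25.7,0,0],[0.3,-37,25.7,0,0],[0.3,-37,25.7,0,0],[0.3,-37,25.7,0,0],[0.3,-37,25.7,0,0],[0.3,-37,25.7,0,0],[0.3,-37,25.7,0,0],[0.3,-37,25.7,0,0],[0.3,0,0,0,0],[0.3,0,0,0,0]]'
cat > strip.py <<'E'
from h import *
import sys
s=r.sense();print(s["time"],s["tool_pos"],s["tcp_rot"],s["finger_gap"])
p,W=cloud("wrist"); cv2.imwrite(sys.argv[1],p)
def rep(t,*a):
    P=sel(p,W,*a)
    if len(P)>4: print(t,len(P),np.round(np.median(P,0),1),np.round(P.max(0),1),np.round(P.min(0),1),rect(P))
rep("alu",(400,660),(40,190),(39,50))
for nm,h in (("green",(40,85,80)),("orange",(5,22,120)),("white",(0,180,0))):
    rep(nm,(430,580),(85,150),(106,122),h)
P=sel(p,W,(400,660),(40,190),(52,66),(100,130,90))
from scipy.cluster.hierarchy import fclusterdata
if len(P)>20:
    P=P[::max(1,len(P)//1500)]
    l=fclusterdata(P[:,:2],8,"distance")
    for i in set(l):
        if (l==i).sum()>20: print("ring",(l==i).sum(),np.median(P[l==i],0).round(1),rect(P[l==i]))
E
python3 strip.py pics/w6.png
```

```text
time: 25.5
tool_pos: [504.1, 424.4, 289.9]
tcp_rot: [-179.9, 0.2, 79.2]
ft_force: [0.1, -1.1, 0.4]
finger_gap: 25.6
time: 26.5
tool_pos: [648.9, 93.5, 290.2]
tcp_rot: [-179.8, 0.0, 78.7]
ft_force: [0.5, -0.0, -0.1]
finger_gap: 25.6
26.5 [648.88663817  93.54748219 290.17275853] [-1.79794127e+02  3.56029484e-02  7.87277220e+01] 25.640302649902786
alu 4697 [540.6 108.4  44.6] [654.1 153.6  50. ] [449.1  62.3  40.2] ((552.1181640625, 107.41317749023438), (54.03950119018555, 200.14129638671875), 78.55599212646484)
green 85 [564.  104.8 111.4] [571.2 111.6 113.3] [557.7  98.1 107.1] ((564.41015625, 104.96146392822266), (12.809995651245117, 13.718730926513672), 32.51567459106445)
white 259 [558.8 109.8 111.6] [571.2 122.4 115. ] [503.8  98.1 106.1] ((537.7491455078125, 110.00712585449219), (13.185081481933594, 68.18842315673828), 78.71220397949219)
ring 256 [466.2 124.2  57.1] ((465.5819396972656, 125.22582244873047), (30.67162322998047, 14.723766326904297), 79.37811279296875)
ring 321 [618.2  94.   57.4] ((618.189697265625, 94.20509338378906), (30.289318084716797, 31.277740478515625), 34.30789566040039)
ring 320 [565.3 105.8  57.4] ((564.5059204101562, 105.23543548583984), (30.051715850830078, 31.303781509399414), 32.2944450378418)
ring 328 [515.4 115.   57.2] ((512.4273071289062, 115.73015594482422), (30.339475631713867, 28.374710083007812), 83.9063491821289)
```

View pics/w6.png

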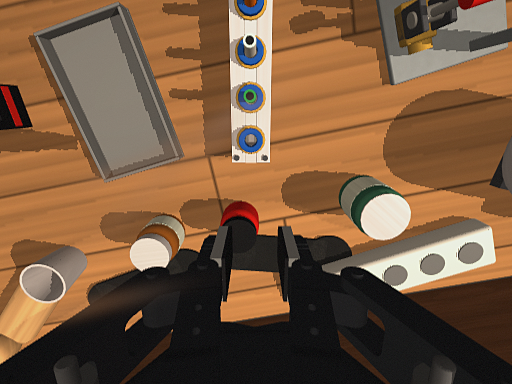

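Strip view: rings at (250,97) green, (250,47) white, (250,5) orange and an empty one at (250,140). Green tube at (564.4,105.0), port spacing (53.9,-10.8). Approach the green one.

```bash
python3 -m pendant '[[0.3,-2.5,-42.5,40,0],[0.3,-2.7,-42.7,40,0],[0.3,0,0,40,0],[0.3,0,0,35,0],[0.3,0,0,0,0],[0.3,0,0,0,0]]' && python3 -m pendant '[[0.3,0,0,35,0],[0.3,0,0,32,0],[0.22,0,0,0,0],[0.22,0,0,0,0],[0.22,0,0,0,0]]' 60 && python3 -m pendant '[[0.22,0,0,3,0],[0.22,0,0,0,0],[0.22,0,0,0,0]]' && python3 -m pendant '[[0.22,0,0,3,0],[0.22,0,0,0,0],[0.22,0,0,0,0]]'
```

```text
time: 27.15
tool_pos: [576.3, 105.6, 149.3]
tcp_rot: [-179.9, 0.0, 79.0]
ft_force: [-0.2, -0.4, 1.1]
finger_gap: 25.7
time: 27.65
tool_pos: [579.4, 104.8, 85.8]
tcp_rot: [179.7, -0.1, 78.9]
ft_force: [0.7, 0.5, 0.2]
finger_gap: 18.7
time: 27.95
tool_pos: [577.4, 104.5, 80.0]
tcp_rot: [180.0, -0.0, 78.9]
ft_force: [0.2, -0.1, -1.1]
finger_gap: 18.6
time: 28.25
tool_pos: [576.8, 104.4, 76.0]
tcp_rot: [-180.0, 0.0, 78.9]
ft_force: [-0.1, 0.3, 0.2]
finger_gap: 18.8
```

Some rows were shortened by the 50 mm limit, so I am 12 mm off along the strip. Correct, then press.

```bash
python3 -m pendant '[[0.3,0,0,0,0],[0.3,-1.7,0,0,0],[0.3,0,-6,0,0],[0.3,0,-6.3,0,0],[0.22,0,0,0,0],[0.22,0,0,0,0],[0.22,0,0,8,0],[0.22,0,0,0,0],[0.22,0,0,0,0]]' && for i in 1; do python3 -m pendant '[[0.22,0,0,4,0],[0.22,0,0,0,0],[0.22,0,0,0,0]]'; python3 -m pendant '[[0.22,0,0,4,0],[0.22,0,0,0,0],[0.22,0,0,0,0]]'; python3 -m pendant '[[0.22,0,0,3,0],[0.22,0,0,0,0],[0.22,0,0,0,0]]'; done
python3 - <<'E'
from h import *
s=r.sense();print(s["tool_pos"],s["ft_force"],s["wrist_torque"])
E
```

```text
time: 29.15
tool_pos: [564.3, 105.1, 67.6]
tcp_rot: [-179.9, 0.0, 78.9]
ft_force: [0.5, -0.0, -0.9]
finger_gap: 19.0
time: 29.45
tool_pos: [564.6, 105.1, 64.1]
tcp_rot: [-180.0, 0.0, 78.9]
ft_force: [0.1, 0.1, -0.8]
finger_gap: 18.7
time: 29.75
tool_pos: [564.5, 105.1, 60.1]
tcp_rot: [-180.0, 0.0, 78.9]
ft_force: [0.0, -0.6, 0.0]
finger_gap: 19.1
time: 30.05
tool_pos: [564.9, 105.2, 57.5]
tcp_rot: [180.0, -0.0, 78.9]
ft_force: [0.2, 0.3, 0.7]
finger_gap: 18.7
[564.89779147 105.1705699   57.49058868] [0.23594991 0.32035303 0.71693934] [-0.00122319 -0.08515656 -0.02357427]
```

```bash
python3 -m pendant '[[0.22,0,0,3,0],[0.22,0,0,0,0],[0.22,0,0,0,0]]'; python3 -m pendant '[[0.22,0,0,2,0],[0.22,0,0,0,0],[0.22,0,0,0,0]]';python3 -m pendant '[[0.22,0,0,1,0],[0.22,0,0,0,0],[0.22,0,0,0,0]]'
```

```text
time: 30.35
tool_pos: [565.0, 105.2, 54.6]
tcp_rot: [180.0, -0.0, 78.9]
ft_force: [0.4, 0.5, 4.1]
finger_gap: 18.5
time: 30.65
tool_pos: [565.1, 105.2, 53.2]
tcp_rot: [180.0, -0.0, 78.9]
ft_force: [-1.7, -1.7, 8.2]
finger_gap: 18.5
time: 30.95
tool_pos: [565.1, 105.2, 53.0]
tcp_rot: [180.0, -0.0, 78.9]
ft_force: [-7.2, 0.1, 15.9]
finger_gap: 18.5
```

At the stop (53.0, force rising). Grip and lift.

```bash
python3 -m pendant '[[0,0,0,0,0],[0,0,0,0,0],[0,0,0,0,0],[0,0,0,0,0],[0,0,0,0,0]]' 80; python3 -m pendant '[[0,0,0,-2,0],[0,0,0,-2,0],[0,0,0,-3,0],[0,0,0,-5,0],[0,0,0,0,0]]';python3 -m pendant '[[0,0,0,-20,0],[0,0,0,-30,0],[0,0,0,-40,0],[0,0,0,0,0]]'
```

```text
time: 31.45
tool_pos: [565.6, 105.2, 53.3]
tcp_rot: [179.9, -0.0, 78.9]
ft_force: [-4.7, -0.0, 16.3]
finger_gap: 12.0
time: 31.95
tool_pos: [564.5, 104.8, 63.5]
tcp_rot: [-180.0, 0.0, 78.9]
ft_force: [0.5, -3.2, 0.2]
finger_gap: 12.1
time: 32.35
tool_pos: [568.0, 105.9, 159.9]
tcp_rot: [179.5, -0.2, 78.9]
ft_force: [0.4, 0.6, -0.2]
finger_gap: 12.3
```

```bash
cat > tray.py <<'E'
from h import *
import sys
s=r.sense();print(s["time"],s["tool_pos"],s["tcp_rot"],s["finger_gap"])
for n in ("top","scene"):
    p,W=cloud(n); cv2.imwrite(f"pics/{n}_{sys.argv[1]}.png",p)
    P=sel(p,W,(380,680),(-230,20),(22,34))
    print(n,"tray",len(P),rect(P))
    for nm,h in (("green",(40,85,80)),("orange",(5,22,120)),("white",(0,180,0))):
        P=sel(p,W,(380,660),(-230,180),(70,300),h)
        if nm!="white" and len(P): print(nm,len(P),np.percentile(P,[2,50,98],axis=0).round(1).tolist())
E
python3 tray.py a
```

```text
32.35 [567.97327578 105.8647877  159.92687866] [179.51237068  -0.18000644  78.88207948] 12.257816356340113
top tray 396 ((533.0133056640625, -124.87732696533203), (212.52017211914062, 205.27529907226562), 5.95483922958374)
orange 29 [[449.6, -228.1, 73.1], [457.4, 122.9, 112.7], [550.0, 130.9, 273.9]]
scene tray 523 ((531.8702392578125, -126.96664428710938), (213.21397399902344, 205.15472412109375), 5.707624912261963)
green 64 [[566.4, 98.0, 116.9], [570.8, 104.1, 152.7], [575.7, 112.4, 205.3]]
orange 101 [[449.3, -229.6, 72.3], [462.3, 126.9, 107.7], [570.8, 169.1, 293.6]]
```

Green is free (foot about 115 high). To the tray: lay it along the tray's x.

```bash
sed -i 's/(380,680),(-230,20),(22,34)/(380,680),(-190,30),(24,34)/' tray.py; python3 -m pendant '[[0,0,0,-40,-8.5],[0,0,0,0,-8.4],[0,-38.5,-29.6,0,0],[0,-38.5,-29.6,0,0],[0,-38.5,-29.6,0,0],[0,-38.5,-29.6,0,0],[0,0,0,0,0],[0,0,0,0,0]]'; python3 tray.py b
```

```text
time: 33.25
tool_pos: [461.0, -60.5, 191.7]
tcp_rot: [-179.9, -0.1, 95.6]
ft_force: [1.1, 0.4, 0.7]
finger_gap: 12.2
33.25 [461.02557353 -60.48053065 191.7115556 ] [-1.79866612e+02 -7.94439012e-02  9.56128479e+01] 12.244912709073548
top tray 175 ((528.6804809570312, -83.402587890625), (212.80197143554688, 121.32543182373047), 5.827744960784912)
orange 36 [[449.8, -228.8, 73.5], [457.9, 122.3, 110.6], [538.3, 131.1, 124.6]]
scene tray 464 ((527.3106079101562, -85.92974853515625), (214.72802734375, 124.59829711914062), 5.224714279174805)
green 108 [[456.5, -72.6, 150.9], [465.7, -59.5, 198.7], [468.6, -52.6, 251.1]]
orange 118 [[445.7, -229.5, 71.4], [461.7, 122.4, 109.8], [513.4, 132.4, 279.4]]
```

```bash
python3 -m pendant '[[0,0,0,45,0],[0,0,0,45,0],[0,0,0,44,0],[0,0,0,0,0],[0,0,0,0,0]]'; python3 -m pendant '[[0,0,0,3,0],[0,0,0,0,0],[0,0,0,0,0]]';python3 -m pendant '[[0,0,0,3,0],[0,0,0,0,0],[0,0,0,0,0]]'; python3 -m pendant '[[0,0,0,2,0],[0,0,0,0,0],[0,0,0,0,0]]'
```

```text
time: 33.85
tool_pos: [462.0, -58.8, 59.1]
tcp_rot: [-179.9, -0.1, 95.9]
ft_force: [0.2, 0.5, 0.2]
finger_gap: 12.5
time: 34.15
tool_pos: [463.6, -60.1, 58.0]
tcp_rot: [179.9, 0.0, 95.8]
ft_force: [-0.5, -0.5, -0.1]
finger_gap: 11.9
time: 34.45
tool_pos: [462.3, -60.0, 53.4]
tcp_rot: [-180.0, -0.0, 95.8]
ft_force: [0.2, 0.2, 0.1]
finger_gap: 12.2
time: 34.75
tool_pos: [462.2, -59.9, 51.2]
tcp_rot: [-180.0, -0.0, 95.8]
ft_force: [-0.1, 0.1, -0.4]
finger_gap: 12.2
```

```bash
python3 -m pendant '[[0,0,0,1,0],[0,0,0,0,0],[0,0,0,0,0]]'; python3 -m pendant '[[0,0,0,1,0],[0,0,0,0,0],[0,0,0,0,0]]'; python3 -m pendant '[[0.3,0,0,0,0],[0.3,0,0,0,0],[0.3,0,0,0,0],[0.3,0,0,-10,0],[0.3,0,0,-30,0],[0.3,0,0,-35,0],[0.3,0,0,0,0]]'; python3 tray.py c
```

```text
time: 35.05
tool_pos: [462.4, -60.0, 50.3]
tcp_rot: [-180.0, -0.0, 95.8]
ft_force: [0.3, -0.6, -0.6]
finger_gap: 12.0
time: 35.35
tool_pos: [462.7, -60.0, 50.2]
tcp_rot: [180.0, 0.0, 95.8]
ft_force: [-2.6, 0.7, 7.7]
finger_gap: 12.5
time: 36.05
tool_pos: [465.9, -60.8, 130.4]
tcp_rot: [179.5, 0.2, 95.8]
ft_force: [1.5, 0.4, 0.9]
finger_gap: 25.6
36.05 [465.9385767  -60.83029085 130.38427366] [1.79506542e+02 1.73413696e-01 9.57679255e+01] 25.56190261348353
top tray 188 ((528.3967895507812, -83.5361328125), (212.29354858398438, 121.77711486816406), 5.80535364151001)
orange 39 [[449.8, -228.6, 73.5], [478.5, -225.1, 111.2], [537.9, 130.8, 126.4]]
scene tray 465 ((528.1089477539062, -85.91796112060547), (213.53659057617188, 122.736083984375), 5.378197193145752)
green 45 [[460.4, -64.0, 72.6], [466.0, -57.2, 95.7], [468.4, -53.5, 111.1]]
orange 137 [[445.8, -229.0, 73.1], [460.6, 1.4, 111.5], [504.2, 132.8, 278.6]]
```

The green tube stands in the tray with its top at about 110 mm. Tip it over towards +x.

```bash
python3 -m pendant '[[0,0,-38,0,0],[0,0,0,0,0],[0,0,0,0,0],[0,0,0,38,0],[0,0,0,0,0],[0,0,10,0,0],[0,0,8,0,0],[0,0,8,0,0],[0,0,8,0,0],[0,0,8,0,0]]'; python3 -m pendant '[[0,0,6,0,0],[0,0,0,0,0],[0,0,0,0,0],[0,0,0,-45,0],[0,0,0,-45,0],[0,0,0,-45,0]]'
python3 - <<'E'
from h import *
p,W=cloud("top"); P=sel(p,W,(400,660),(-180,20),(4,60),(40,85,80)); print(len(P),rect(P), P[:,2].max() if len(P) else "")
cv2.imwrite("pics/t1.png",cv2.resize(p[100:260,180:340],(600,600)))
E
```

```text
time: 37.15
tool_pos: [467.7, -59.6, 86.9]
tcp_rot: [179.9, 0.0, 95.8]
ft_force: [-1.2, 0.3, 0.3]
finger_gap: -0.0
time: 37.75
tool_pos: [471.4, -58.9, 222.5]
tcp_rot: [-179.9, -0.0, 95.8]
ft_force: [1.5, -0.1, 0.2]
finger_gap: 0.1
0 None
```

View pics/t1.png

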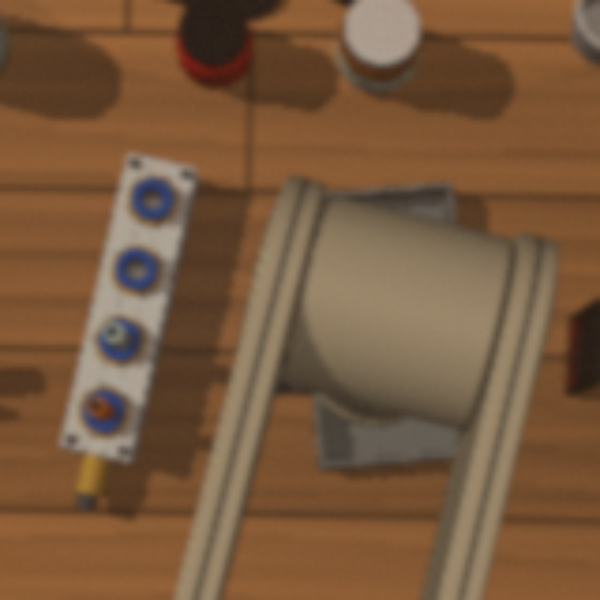

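The arm hides the tray from above; I will check green with the scene camera on the way to the white tube.

```bash
python3 -m pendant '[[0.3,0,0,0,8.5],[0.3,0,0,0,8.5],[0.3,45,1,0,0],[0.3,45,1,0,0],[0.3,45,1,0,0],[0.3,44,1,0,0],[0.3,0,0,30,0],[0.3,0,0,30,0],[0.3,0,0,30,0],[0.3,0,0,0,0]]'
python3 - <<'E'
from h import *
s=r.sense();print(s["tool_pos"],s["tcp_rot"],tool((510.4,115.9,130)))
for n in ("scene","top"):
    p,W=cloud(n); P=sel(p,W,(400,660),(-180,20),(4,80),(40,85,80)); print(len(P),rect(P), P[:,2].max() if len(P) else "")
E
```

```text
time: 38.8
tool_pos: [507.2, 115.4, 126.2]
tcp_rot: [-179.5, 0.2, 78.8]
ft_force: [-1.0, -0.6, -0.4]
finger_gap: 25.7
[507.23453421 115.42572955 126.22500215] [-1.79521650e+02  1.61765706e-01  7.87855009e+01] [ 1.07018027  2.98114035 -3.80305552]
156 ((523.796875, -55.503257751464844), (103.09602355957031, 18.42054557800293), 5.822446823120117) 21.032594870987396
173 ((523.5021362304688, -51.019710540771484), (106.32402801513672, 15.504844665527344), 5.275173664093018) 28.13686158153223
```

Green lies flat in the tray (height 19–21 mm, 104 long, inside). Now the white one.

```bash
python3 -m pendant '[[0.3,1,3,0,0],[0.3,0,0,0,0],[0.3,0,0,30,0],[0.3,0,0,29,0],[0.22,0,0,0,0],[0.22,0,0,0,0],[0.22,0,0,0,0]]' 60; python3 -m pendant '[[0.22,0,0,5,0],[0.22,0,0,0,0],[0.22,0,0,0,0]]'
python3 - <<'E'
from h import *
s=r.sense();print(s["tool_pos"],s["ft_force"],tool((510.4,115.9,53)))
E
```

```text
time: 39.6
tool_pos: [515.9, 116.4, 74.7]
tcp_rot: [179.8, -0.1, 78.8]
ft_force: [-0.8, 0.1, 0.3]
finger_gap: 18.8
time: 39.9
tool_pos: [514.5, 116.2, 67.7]
tcp_rot: [180.0, -0.0, 78.8]
ft_force: [0.0, -0.0, 0.5]
finger_gap: 19.0
[514.47460557 116.24478763  67.74359486] [ 0.01418596 -0.00642328  0.46018833] [-1.13435993 -3.93675149 14.74144137]
```

```bash
python3 -m pendant '[[0.22,-0.9,-4,0,0],[0.22,0,0,0,0],[0.22,0,0,8,0],[0.22,0,0,0,0],[0.22,0,0,0,0]]'; python3 -m pendant '[[0.22,0,0,3,0],[0.22,0,0,3,0],[0.22,0,0,0,0],[0.22,0,0,0,0]]';python3 -m pendant '[[0.22,0,0,1,0],[0.22,0,0,0,0],[0.22,0,0,0,0]]'
```

```text
time: 40.4
tool_pos: [509.7, 116.1, 58.8]
tcp_rot: [-179.9, 0.0, 78.8]
ft_force: [0.5, -0.8, 0.4]
finger_gap: 19.0
time: 40.8
tool_pos: [510.4, 116.2, 53.6]
tcp_rot: [180.0, -0.0, 78.8]
ft_force: [-1.0, -0.4, 4.9]
finger_gap: 19.1
time: 41.1
tool_pos: [510.4, 116.2, 53.1]
tcp_rot: [180.0, -0.0, 78.8]
ft_force: [-4.9, -0.8, 10.4]
finger_gap: 18.8
```

```bash
python3 -m pendant '[[0.22,0,0,0.8,0],[0,0,0,0,0],[0,0,0,0,0],[0,0,0,0,0],[0,0,0,0,0],[0,0,0,0,0]]' 80; python3 -m pendant '[[0,0,0,-2,0],[0,0,0,-2,0],[0,0,0,-3,0],[0,0,0,-5,0],[0,0,0,0,0]]';python3 -m pendant '[[0,0,0,-20,0],[0,0,0,-30,0],[0,0,0,-40,0],[0,0,0,-45,0],[0,0,0,0,0],[0,0,0,0,-8.5],[0,0,0,0,-8.5],[0,0,0,0,0]]'; python3 -m pendant '[[0,-40,-13,0,0],[0,-40,-13,0,0],[0,-40,-13,0,0],[0,-40,-13,0,0],[0,-40,-13,0,0],[0,0,0,0,0],[0,0,0,0,0]]'; python3 tray.py d
python3 - <<'E'
from h import *
print(tool((466,-91,56)))
E
```

```text
time: 41.7
tool_pos: [511.1, 116.2, 53.2]
tcp_rot: [179.9, -0.0, 78.8]
ft_force: [-4.8, -0.7, 14.3]
finger_gap: 12.3
time: 42.2
tool_pos: [510.1, 115.9, 63.9]
tcp_rot: [-180.0, 0.0, 78.8]
ft_force: [-0.2, -2.2, 1.9]
finger_gap: 11.9
time: 43.0
tool_pos: [509.8, 116.4, 198.1]
tcp_rot: [-180.0, -0.0, 95.9]
ft_force: [-0.3, 0.7, -0.9]
finger_gap: 12.0
time: 43.7
tool_pos: [465.3, -89.9, 198.2]
tcp_rot: [-180.0, -0.0, 95.4]
ft_force: [0.6, 0.8, -0.4]
finger_gap: 12.3
43.7 [465.27414556 -89.92406461 198.2149309 ] [-1.79986229e+02 -4.25775110e-02  9.54182918e+01] 12.31440897702153
top tray 210 ((528.7962036132812, -82.98995971679688), (213.0843963623047, 121.06486511230469), 5.709013938903809)
orange 19 [[449.6, 122.2, 77.1], [454.4, 125.6, 112.7], [458.1, 130.9, 117.0]]
scene tray 458 ((527.6364135742188, -86.14926147460938), (213.6187286376953, 123.46255493164062), 5.6097259521484375)
orange 111 [[446.6, -229.5, 72.3], [461.6, 122.5, 110.4], [516.8, 132.3, 290.2]]
[ -2.61612867   0.18978045 142.24083681]
```

```bash
python3 -m pendant '[[0,-1.5,0,45,0],[0,0,0,45,0],[0,0,0,45,0],[0,0,0,8,0],[0,0,0,0,0],[0,0,0,0,0],[0,0,0,0,0]]'; python3 -m pendant '[[0,0,0,3,0],[0,0,0,0,0],[0,0,0,0,0]]'; python3 -m pendant '[[0,0,0,1,0],[0,0,0,0,0],[0,0,0,0,0]]'; python3 -m pendant '[[0,0,0,1,0],[0,0,0,0,0],[0,0,0,0,0]]'
```

```text
time: 44.5
tool_pos: [467.8, -91.1, 58.1]
tcp_rot: [179.8, 0.1, 95.8]
ft_force: [-1.0, -0.1, -1.0]
finger_gap: 12.2
time: 44.8
tool_pos: [466.0, -91.0, 52.9]
tcp_rot: [180.0, 0.0, 95.8]
ft_force: [0.6, 0.7, 0.1]
finger_gap: 12.3
time: 45.1
tool_pos: [465.6, -90.9, 51.4]
tcp_rot: [-180.0, -0.0, 95.8]
ft_force: [0.2, 0.1, -0.1]
finger_gap: 12.1
time: 45.4
tool_pos: [465.7, -90.9, 50.4]
tcp_rot: [-180.0, -0.0, 95.8]
ft_force: [-0.3, -0.8, -0.2]
finger_gap: 12.3
```

```bash
python3 -m pendant '[[0,0,0,0.8,0],[0,0,0,0,0],[0,0,0,0,0]]'; python3 -m pendant '[[0.3,0,0,0,0],[0.3,0,0,0,0],[0.3,0,0,0,0],[0.3,0,0,-10,0],[0.3,0,0,-30,0],[0.3,0,0,-35,0],[0.3,0,0,0,0]]'
python3 - <<'E'
from h import *
p,W=cloud("scene")
P=sel(p,W,(430,500),(-115,-70),(30,116)); print(len(P),np.percentile(P,[2,50,98],axis=0).round(1).tolist())
E
```

```text
time: 45.7
tool_pos: [466.0, -90.9, 50.2]
tcp_rot: [180.0, 0.0, 95.8]
ft_force: [-1.1, 1.6, 5.0]
finger_gap: 12.0
time: 46.4
tool_pos: [469.3, -92.0, 130.8]
tcp_rot: [179.5, 0.2, 95.8]
ft_force: [0.1, -0.6, 0.7]
finger_gap: 25.7
104 [[460.0, -95.7, 33.1], [468.9, -86.3, 76.1], [472.2, -83.1, 110.0]]
```

Standing. Tip it, then go on to the orange tube at (456.5,126.7).

```bash
python3 -m pendant '[[0,0,-38,0,0],[0,0,0,0,0],[0,0,0,0,0],[0,0,0,38,0],[0,0,0,0,0],[0,0,10,0,0],[0,0,8,0,0],[0,0,8,0,0],[0,0,8,0,0],[0,0,8,0,0]]'; python3 -m pendant '[[0,0,6,0,0],[0,0,0,0,0],[0,0,0,0,0],[0,0,0,-45,0],[0,0,0,-45,0],[0,0,0,-45,0],[0.3,0,0,0,8.5],[0.3,0,0,0,8.5]]'
python3 - <<'E'
from h import *
s=r.sense();print(s["tool_pos"],s["tcp_rot"],tool((456.5,126.7,130)))
p,W=cloud("scene"); P=sel(p,W,(400,660),(-180,20),(10,80)); print(np.percentile(P,[50,90,98,100],axis=0).round(1).tolist())
E
```

```text
time: 47.45
tool_pos: [471.0, -90.5, 87.3]
tcp_rot: [179.9, 0.0, 95.8]
ft_force: [-0.4, -0.6, 0.1]
finger_gap: -0.1
time: 48.25
tool_pos: [476.5, -90.3, 224.1]
tcp_rot: [179.8, 0.0, 78.4]
ft_force: [0.3, -0.5, -0.8]
finger_gap: 25.6
[476.53931424 -90.29866936 224.10060578] [1.79763266e+02 2.42542346e-02 7.84295143e+01] [208.60943849 -63.54412671  93.75055606]
[[533.6, -76.8, 19.5], [630.1, -24.2, 29.4], [636.9, -17.4, 31.1], [638.9, -15.2, 32.5]]
```

```bash
python3 -m pendant '[[0.3,41,-12,0,0],[0.3,41,-12,0,0],[0.3,41,-12,0,0],[0.3,41,-12,0,0],[0.3,41,-12,0,0],[0.3,0,0,30,0],[0.3,0,0,30,0],[0.3,0,0,30,0],[0.3,0,0,0,0],[0.3,0,0,0,0]]'
python3 - <<'E'
from h import *
s=r.sense();print(s["tool_pos"],s["tcp_rot"],tool((456.5,126.7,58)))
for n in ("top","scene"):
    p,W=cloud(n); P=sel(p,W,(430,480),(105,150),(104,118),(3,22,120)); print(n,len(P),P.mean(0) if len(P) else "",rect(P))
    cv2.imwrite(f"pics/t2{n}.png",p)
E
```

```text
time: 49.3
tool_pos: [456.1, 122.6, 131.7]
tcp_rot: [-179.9, 0.0, 78.9]
ft_force: [0.1, -0.5, -0.5]
finger_gap: 26.0
[456.09394573 122.64559893 131.6688911 ] [-1.79905764e+02  3.62593868e-02  7.88527446e+01] [ 4.1030321  -0.2642879  73.66684359]
top 0  None
scene 23 [457.75149045 126.46511292 110.03651265] ((457.146240234375, 124.91910552978516), (14.626443862915039, 10.204277038574219), 58.286720275878906)
```

```bash
python3 -m pendant '[[0.3,4,-0.2,0,0],[0.3,0,0,0,0],[0.3,0,0,30,0],[0.3,0,0,30,0],[0.22,0,0,0,0],[0.22,0,0,0,0],[0.22,0,0,0,0],[0.22,0,0,0,0]]' 60
python3 - <<'E'
from h import *
s=r.sense();print(s["tool_pos"],s["ft_force"],tool((456.5,126.7,53)))
E
```

```text
time: 50.2
tool_pos: [458.8, 127.1, 73.7]
tcp_rot: [179.8, -0.1, 78.8]
ft_force: [-0.3, 0.3, 0.2]
finger_gap: 18.5
[458.79627258 127.07817338  73.69251299] [-0.30198574  0.32410131  0.20953703] [-0.84134047 -2.23923002 20.68511474]
```

```bash
python3 -m pendant '[[0.22,-0.6,-1,0,0],[0.22,0,0,13,0],[0.22,0,0,0,0],[0.22,0,0,0,0],[0.22,0,0,0,0]]'; python3 -m pendant '[[0.22,0,0,2,0],[0.22,0,0,2,0],[0.22,0,0,0,0],[0.22,0,0,0,0]]';python3 -m pendant '[[0.22,0,0,2,0],[0.22,0,0,0,0],[0.22,0,0,0,0]]'
```

```text
time: 50.7
tool_pos: [455.9, 126.4, 58.5]
tcp_rot: [-180.0, 0.0, 78.8]
ft_force: [0.2, 0.2, 0.2]
finger_gap: 18.6
time: 51.1
tool_pos: [456.3, 126.5, 54.9]
tcp_rot: [180.0, -0.0, 78.8]
ft_force: [-1.9, -0.2, 4.7]
finger_gap: 18.9
time: 51.4
tool_pos: [456.4, 126.5, 53.2]
tcp_rot: [180.0, -0.0, 78.8]
ft_force: [-2.7, -0.2, 6.8]
finger_gap: 19.1
```

```bash
python3 -m pendant '[[0.22,0,0,1.4,0],[0.22,0,0,0,0],[0,0,0,0,0],[0,0,0,0,0],[0,0,0,0,0],[0,0,0,0,0],[0,0,0,0,0]]' 80; python3 -m pendant '[[0,0,0,-2,0],[0,0,0,-2,0],[0,0,0,-3,0],[0,0,0,-5,0],[0,0,0,0,0]]';python3 -m pendant '[[0,0,0,-20,0],[0,0,0,-30,0],[0,0,0,-40,0],[0,0,0,-45,0],[0,0,0,0,0],[0,0,0,0,-8.5],[0,0,0,0,-8.5],[0,0,0,0,0]]'; python3 -m pendant '[[0,-41.6,-2,0,0],[0,-41.6,-2,0,0],[0,-41.6,-2,0,0],[0,-41.6,-2,0,0],[0,-41.6,-2,0,0],[0,-41.6,-2,0,0],[0,0,0,0,0],[0,0,0,0,0]]'; python3 tray.py e
python3 - <<'E'
from h import *
print(tool((471.8,-122.6,53)))
E
```

```text
time: 52.1
tool_pos: [457.3, 126.7, 53.2]
tcp_rot: [179.9, -0.0, 78.8]
ft_force: [-6.5, -1.5, 18.0]
finger_gap: 12.2
time: 52.6
tool_pos: [456.3, 126.4, 63.7]
tcp_rot: [-180.0, 0.0, 78.8]
ft_force: [1.1, -0.8, 1.7]
finger_gap: 12.1
time: 53.4
tool_pos: [455.8, 126.4, 197.8]
tcp_rot: [-179.9, 0.0, 95.9]
ft_force: [-0.1, -0.4, -0.3]
finger_gap: 12.0
time: 54.2
tool_pos: [468.9, -123.7, 197.7]
tcp_rot: [-179.9, -0.1, 95.4]
ft_force: [-0.5, 0.8, 0.1]
finger_gap: 12.0
54.2 [ 468.93501303 -123.66638483  197.72308382] [-1.79942678e+02 -5.12453243e-02  9.54252735e+01] 11.964855579765754
top tray 239 ((528.4117431640625, -82.90579223632812), (212.0311737060547, 120.84663391113281), 5.845551490783691)
scene tray 461 ((527.7273559570312, -86.37369537353516), (215.1221466064453, 124.1756362915039), 5.823637962341309)
orange 171 [[452.8, -229.6, 77.9], [473.6, -121.5, 206.2], [522.4, -60.8, 287.1]]
[ -0.76524477   2.69619876 144.88991968]
```

Run:
```python
import cv2
p=cv2.imread("pics/scene_e.png"); cv2.imwrite("pics/s5.png",cv2.resize(p[120:280,170:350],(675,600),interpolation=cv2.INTER_CUBIC))
```

```text
(no output)
```

View pics/s5.png

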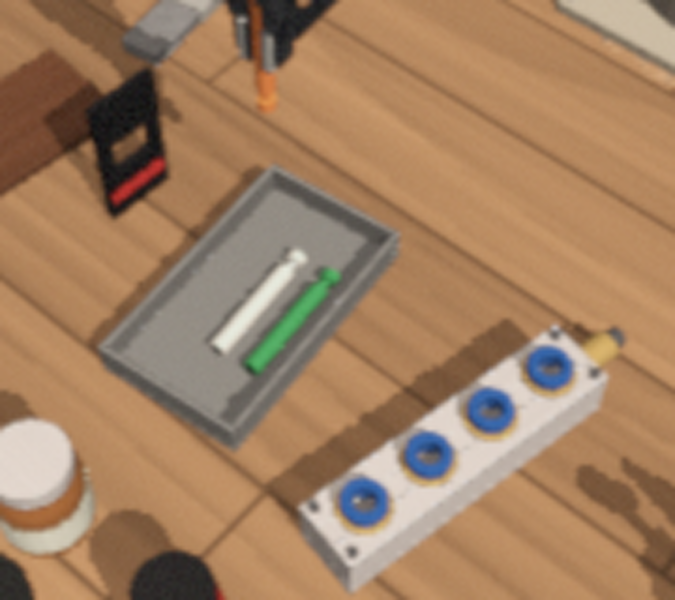

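White (260,300) and green (295,320) lie in the tray, all four ports are empty, and there is room for orange.

```bash
python3 -m pendant '[[0,-0.8,2,45,0],[0,0,0,45,0],[0,0,0,45,0],[0,0,0,8,0],[0,0,0,0,0],[0,0,0,0,0],[0,0,0,0,0]]'; python3 -m pendant '[[0,0,0,3,0],[0,0,0,0,0],[0,0,0,0,0]]'; python3 -m pendant '[[0,0,0,1,0],[0,0,0,0,0],[0,0,0,0,0]]'; python3 -m pendant '[[0,0,0,1,0],[0,0,0,0,0],[0,0,0,0,0]]'
```

```text
time: 55.0
tool_pos: [473.2, -123.9, 57.7]
tcp_rot: [179.8, 0.1, 95.8]
ft_force: [-0.4, -0.5, -0.6]
finger_gap: 12.0
time: 55.3
tool_pos: [471.6, -123.8, 52.7]
tcp_rot: [180.0, 0.0, 95.8]
ft_force: [-0.3, 0.1, -0.5]
finger_gap: 12.5
time: 55.6
tool_pos: [471.4, -123.7, 51.3]
tcp_rot: [-180.0, -0.0, 95.8]
ft_force: [0.3, 0.3, -0.9]
finger_gap: 11.9
time: 55.9
tool_pos: [471.4, -123.7, 50.3]
tcp_rot: [-180.0, -0.0, 95.8]
ft_force: [-0.5, 0.0, -0.6]
finger_gap: 12.2
```

```bash
python3 -m pendant '[[0,0,0,0.8,0],[0,0,0,0,0],[0,0,0,0,0]]'; python3 -m pendant '[[0.3,0,0,0,0],[0.3,0,0,0,0],[0.3,0,0,0,0],[0.3,0,0,-10,0],[0.3,0,0,-30,0],[0.3,0,0,-35,0],[0.3,0,0,0,0]]'
python3 - <<'E'
from h import *
p,W=cloud("scene")
P=sel(p,W,(430,500),(-140,-105),(30,116)); print(len(P),np.percentile(P,[2,50,98],axis=0).round(1).tolist())
E
```

```text
time: 56.2
tool_pos: [471.7, -123.7, 50.2]
tcp_rot: [180.0, 0.0, 95.8]
ft_force: [-2.9, 1.4, 6.6]
finger_gap: 12.1
time: 56.9
tool_pos: [475.0, -125.0, 130.7]
tcp_rot: [179.5, 0.2, 95.8]
ft_force: [0.8, -0.2, 0.3]
finger_gap: 25.7
100 [[466.7, -127.3, 33.4], [474.4, -118.9, 78.0], [477.6, -115.5, 109.4]]
```

Standing. Tip it, then withdraw to the side for a full final check.

```bash
python3 -m pendant '[[0,0,-38,0,0],[0,0,0,0,0],[0,0,0,0,0],[0,0,0,38,0],[0,0,0,0,0],[0,0,10,0,0],[0,0,8,0,0],[0,0,8,0,0],[0,0,8,0,0],[0,0,8,0,0]]'; python3 -m pendant '[[0,0,6,0,0],[0,0,0,0,0],[0,0,0,0,0],[0,0,0,-45,0],[0,0,0,-45,0],[0,0,0,-45,0],[0,0,-45,-45,0],[0,0,-30,-30,0],[0,-45,0,0,0],[0,-45,0,0,0]]';  python3 -m pendant '[[0,-45,0,0,0],[0,-45,0,0,0],[0,-45,0,0,0],[0,0,0,0,0],[0,0,0,0,0],[0,0,0,0,0]]'; python3 tray.py f
python3 - <<'E'
from h import *
p=cv2.imread("pics/top_f.png"); cv2.imwrite("pics/t3.png",cv2.resize(p[130:240,70:410],(800,259),interpolation=cv2.INTER_CUBIC))
p=cv2.imread("pics/scene_f.png"); cv2.imwrite("pics/s6.png",cv2.resize(p,(768,576)))
p,W=cloud("scene")
P=sel(p,W,(440,580),(300,370),(95,160),(0,6,150)); print("knob",P.mean(0),rect(P))
P=sel(p,W,(420,600),(290,490),(7,18)); print("base",rect(P))
P=sel(p,W,(450,580),(380,480),(60,260),(18,35,100)); print("plate",np.percentile(P,[1,50,99],axis=0).round(1).tolist())
E
```

```text
time: 57.95
tool_pos: [476.8, -123.3, 87.2]
tcp_rot: [179.9, 0.0, 95.8]
ft_force: [-0.2, -0.2, -0.8]
finger_gap: -0.3
time: 58.95
tool_pos: [425.6, -219.8, 290.2]
tcp_rot: [179.7, 0.2, 95.9]
ft_force: [1.0, -0.5, 0.1]
finger_gap: 0.1
time: 59.55
tool_pos: [438.8, -352.3, 286.9]
tcp_rot: [-180.0, -0.0, 95.8]
ft_force: [0.1, 0.9, 0.2]
finger_gap: -0.0
59.55 [ 438.84741476 -352.31595778  286.88224771] [-1.79998532e+02 -3.12613260e-02  9.57804816e+01] -0.0137268325925901
top tray 379 ((527.323974609375, -67.34661102294922), (212.63204956054688, 122.30060577392578), 5.852940082550049)
orange 13 [[494.8, -229.4, 72.5], [534.3, -227.3, 112.1], [538.6, -226.0, 129.5]]
scene tray 456 ((526.4197998046875, -69.83059692382812), (213.96014404296875, 123.16402435302734), 5.647307872772217)
orange 20 [[477.3, -229.8, 71.6], [480.2, -228.3, 85.4], [527.0, -226.8, 119.9]]
knob [520.25133686 333.4184125  141.89026796] ((517.7157592773438, 333.5706481933594), (20.32424545288086, 29.28287124633789), 6.364840030670166)
base ((513.2923583984375, 378.6578369140625), (130.35443115234375, 159.7738037109375), 6.638413429260254)
plate [[498.8, 393.0, 78.5], [507.3, 420.1, 167.4], [511.7, 452.3, 200.5]]
```

View pics/s6.png

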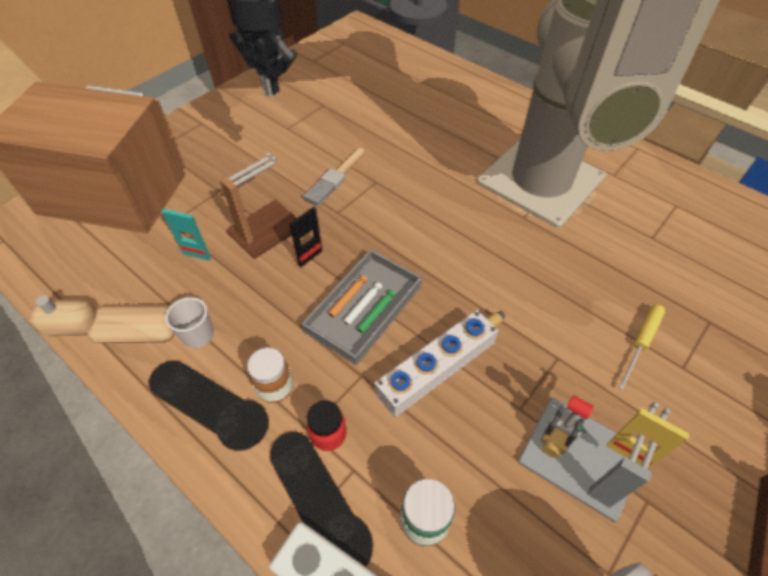

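View pics/t3.png

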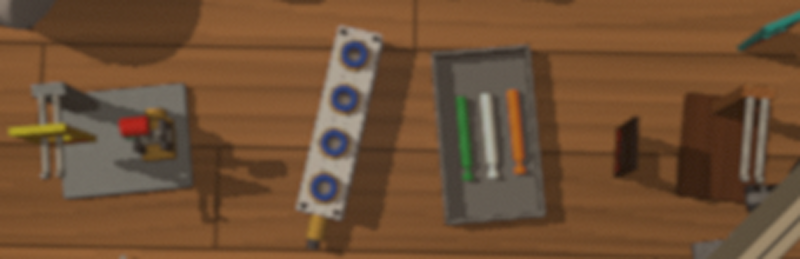

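Final views: all three tubes lie in the tray, the ports are empty, the lever is up (knob x 517.7, pivot 518.4), and the plate hangs on the valve. The tray has moved about 16 mm in y (the announced knock). Everything holds, so I hand in.

```bash
python3 -c "
from bench import hand_in
print(hand_in())"
```

```text
the job is handed in; nothing more can be done
None
```

The job is done in the order asked and handed in at about 60 s of robot time; `hand_in` gives no verdict.

- **Lever:** It took one swing and two corrections. The last check put the knob at x 517.7 against a pivot at 518.4, within about 0.5° of upright. An earlier wrist-camera check put it up to 1.3° off.
- **Plate:** I took the yellow plate off the stand's hook and hung it on the valve's prongs. The last views show it hanging free, with its window over both prongs.
- **Tubes:** Green, white and orange were present; there was no red tube. I pressed each ring to its stop, gripped the tube and lifted it out. Each one was then stood in the tray and tipped over. All three lie flat inside the tray, and all four ports are empty.
- **Disagreements:** The last check found the tray about 16 mm further along +y than before. I take this to be the announced knock, as the arm was not near it, and the tubes are still inside.
- **Bystanders:** The last pictures show them where they stood at the start. I compared this by eye and did not measure it.

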